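# Zero the cart vice with its crank key and open it two turns

## Robot

A 7-joint arm with a two-finger parallel gripper is mounted at the origin on the work surface. World frame = base frame: x ahead of the robot, y to its left, z up, the work surface at z = 0. Lengths are in m, angles in rad, forces in N, time in s.
With the tool pointing down it reaches from about 0.425 to 0.925 m from the base axis. Payload 6.8 kg.
Tool frame: the origin (TCP) lies on the front face of the gripper's body, between the roots of the fingers; the fingertips stand 73 mm ahead of it and the grasp point (between the pads) lies 54 mm ahead of it (env.nose_length is the distance from the TCP to the fingertips, in m); z points along the fingers, y is the direction in which the jaws open and shut (so a half turn about z gives the same grasp; the last joint's range is limited). The gripper opens to 85 mm and grips with 20 to 120 N. Pads are 22 mm wide; open, the fingers measure 114 mm over their backs; the gripper's body (76 mm by 85 mm) begins 54 mm behind the grasp point. The pads swing forward as they close: fully open they stand 13 mm farther back than shut.
Start: joints at [-1.441, 0.477, 0.022, 1.555, -0.011, 1.109, -0.083], TCP at [0.159, 0.656, 0.304] pointing down, gripper open.
Joint ranges: [-2.96, 2.96], [-0.34, 2.1], [-1.41, 1.46], [0.24, 2.44], [-1.37, 4.51], [0.17, 1.92], [-2.96, 2.96]. Speed limits (rad/s): [2.39, 2.39, 3.14, 3.14, 3.14, 3.14, 3.14].

## Interface

Orientations are given as a unit quaternion [w, x, y, z].
In Python, from cell import env, kin, camera, calibration, job gives the robot as it stands. The module is installed in compiled form; this text tells all that it offers. Calls block until the motion is done:
- env.reach(position, orientation): joint-space move of the TCP to a pose.
- env.movel(position, velocity=0.15, rot=None, stop_force=None): straight line of the TCP; rot=None keeps the orientation; velocity is the mean speed in m/s. With stop_force (N) it stops when the force on the tool has changed by that much, and returns True; else False.
- env.goto_joints(angles): joint-space move.
- env.grip(opening, f_grip=None): finger opening in m; f_grip is the grip in N (None keeps the last); returns when the fingers have stopped.
- env.dwell(seconds).
- kin.inverse_kinematics(position, orientation): joint angles nearest the present ones, or None.
- env.get_state(): the state.
- camera(name): name is "scene" or "top" or "wrist"; returns (picture, depth): 384x512x3 uint8, blue, green, red; 384x512 float32, m along the optical axis (not along the pixel's ray), 0 where there is no reading.
- calibration(name): a dict with "fx", "fy", "cx", "cy" (pixels), "k1" (the pictures are not rectified: a ray, as slopes to the right and down, at radius r is drawn at 1 + k1 r^2 times it, then the intrinsics apply), "rvec" (rotation vector, rad) and "tvec" (3), from world to camera coordinates, as OpenCV has them. Camera axes: x right, y down, z forward; pixel columns grow to the right and rows downward; lengths in m; the calibration is good to about 2 mm. A picture is of the moment at which its call begins: read the wrist's pose just before it. calibration takes no time and is no camera call; for the wrist camera it gives the pose at the moment of the call.
A pose or a line that the arm cannot do raises env.PlanningError and nothing moves.
- job.job_done(): hands the job in, once; it reports no verdict.
The state is a dict: "time": time; "qpos": joint angles; "joint_velocities": joint speeds; "joint_torque": joint torques, N m; "tcp_pos": TCP position; "orientation": TCP orientation; "force": force on the tool from outside, world axes, zero at the start; "torque": the same for the moment, N m; "opening": finger opening in m.
Only numpy, scipy, OpenCV 4.12 (cv2) and the standard library are available. Lean on these libraries where they do the work, as an engineer would, in place of code of your own. Each camera call takes 0.05 s, during which the arm holds its last target.

## Task

Take the crank key out of its wooden block and push it fully home into the square socket of the vice's black knob. Crank it clockwise (seen from above) by its red handle until the vice is shut against its stop, then back it off exactly two full turns so that the jaw stands open just enough for the curtain bracket, and finish while still gripping the red handle there, key fully home, without letting go. Leave the other things on the cart where they are.

Things in the scene. Friction and masses are not known exactly. Their poses are not given: they have to be found in the camera images.
- crank_key: Loose steel crank key, 0.4 kg, balanced on its axis, upright in the block at the start, its x along the block's x to 2 degrees. Origin: centre of the lower end of its square peg (18 x 18 mm, sides along x and y, 30 mm long, lowest 5 mm tapering to 12 mm). z up, x along the arm to the red handle. Round shoulder (radius 16 mm) and arm (16 mm wide, x = -45 to 62 mm) at z = 30 to 40 mm.
- key_tip (a point): Same point as the origin of the crank key: the centre of the peg's lower end. It starts 12 mm above the cart top, the key's shoulder resting on the block's top.
- lift_post (a point): Square steel grip post for lifting the key, on the key's axis above the arm: 20 x 20 mm, sides along the key's x and y, z = 40 to 72 mm of the key. The point lies on the axis at z = 62 mm, 22 mm above the arm's top. The red handle stands 62 mm away along x; a counterweight (radius 14 mm, z = 30 to 52 mm of the key) 42 mm away along -x.
- crank_grip (a point): Red cylindrical crank handle that spins freely on the arm: radius 10 mm, upright, 40 mm tall. The point lies on its axis, at x = 62 mm, z = 63 mm of the crank key, 23 mm above the arm's top and 18 mm below the handle's top. Its x and y axes spin with the handle and mean nothing.
- sleeve: The same red handle as a body; origin at the middle of its lower end, at x = 62 mm, z = 41 mm of the crank key.
- socket (a point): Centre of the mouth of the square socket in the top of the vice's black fluted knob, on the screw's axis, 158 mm above the cart top. 19.2 x 19.2 mm, 2 mm chamfer, 33 mm deep; the peg goes in 30 mm until the key's shoulder sits on the knob. z up; x and y lie along the sides of the square and turn with the knob; a white mark on the knob's top lies towards x. The key fits any of four ways round.
- spindle (a joint): Angle of the knob and screw in rad: 0 = shut at the stop, growing counter-clockwise (from above) as the vice opens; two turns open = 12.57, far end stop at 19. Starts between 1.5 and 5.5. Friction of 0.1 Nm keeps it where it is left. The key has about 0.07 rad of play either way in the socket. The knob does not rise; the steel jaw below does, 3 mm a turn.
- vice: Blue steel yoke vice fixed to the cart; origin at the centre of its underside. Base plate 100 (x) x 150 (y) x 14 mm, two columns at y = +-60 mm carrying a crossbar 36 x 150 mm, its top at 116 mm; the knob, 54 mm across, stands over the origin from 120 to 158 mm.
- keyblock: Fixed wooden block 70 x 70 x 42 mm that stores the key in a square hole 21 mm wide and 34 mm deep in its top; origin at the centre of its underside.
- bracket: Loose aluminium curtain bracket, foot 45 x 100 x 5 mm with a 70 mm tall arm; origin under its centre. Leave alone.
- plug_tube: Loose clear plastic tube 96 mm long along x, 26 mm high, with two orange wall plugs; origin under its centre. Leave alone.
- trivet: Loose round cork trivet, 170 mm across, 12 mm thick; origin under its centre. Leave alone.
- ramekin: Loose blue ceramic ramekin, 84 mm across, 45 mm tall; origin under its centre. Leave alone.
- tape_measure: Loose yellow tape measure 75 x 42 x 68 mm; origin under its centre. Leave alone.
- driver: Loose screwdriver lying along its x; origin under its middle. Leave alone.

How it is judged:
On the way, in this order (a step that is already met when the one before it is completed fails the run):
1. the crank key is fully home in the knob's socket (z of key_tip in the frame of socket below -0.024 m and horizontal distance between key_tip and socket below 0.004 m and angle between the z axis of crank_key and the z axis of socket, either way round below 0.12 rad), for 0.2 s.
2. the vice is cranked shut against its stop with the key in the socket (all of step 1 and value of joint spindle below 0.08 rad), for 0.1 s.
At the end, for the whole second after the job is handed in: The key is fully home in the knob's socket (at least 24 of its 30 mm deep, centred to 4 mm, upright to 0.12 rad), the knob stands at rest two turns open from the stop (12.57 rad to within 0.4 rad), and the fingers still grip the red handle with more than 3 N (all of step 1 and value of joint spindle between 12.166 and 12.966 rad and velocity of joint spindle between -0.1 and 0.1 rad/s and contact force between the fingers and sleeve above 3 N); the arm keeps its last pose, push and grip.
It fails at once if one of the other loose things (bracket, plug tube, trivet, ramekin, tape measure, screwdriver) is pushed more than 30 mm from its place (distance of any of bracket, plug_tube, trivet, ramekin, tape_measure, driver from where it was at the start of the episode above 0.03 m).
It also fails if it takes over 72 s, if anything falls off the work surface, if the arm or the gripper's body presses on something with over 40 N, if the wrist force passes 120 N, or if a joint passes its speed limit or range.

## Working session

There is one attempt and no reset: what is moved stays moved. The work goes in short steps, each a Python script; the robot and the scene stay as the last script left them, time stands still between calls to the robot, and variables do not carry over. Pictures are saved under pics/ and viewed, and the job is handed in when it is done.

```bash
ls; mkdir -p pics; python3 - <<'E'
from cell import env,kin,camera,calibration,job
import cv2,numpy as np
s=env.get_state();print(s['time'],s['tcp_pos'],s['orientation'],s['opening'],env.nose_length)
for n in("scene","top","wrist"):
    p,d=camera(n);cv2.imwrite(f"pics/a_{n}.png",p);np.savez(f"pics/a_{n}.npz",p=p,d=d,**{k:np.array(v) for k,v in calibration(n).items()})
    print(n,calibration(n))
E
```

```text
pics
0.0 [0.15887023 0.65555448 0.30292701] [-6.60730604e-05  1.18586760e-01  9.92943259e-01 -9.27416987e-04] 0.0854969662997326 0.0726
scene {'fx': 384.2371821601306, 'fy': 384.2371821601306, 'cx': 254.25717109736527, 'cy': 184.2781188630473, 'k1': -0.11624863282679077, 'rvec': array([ 1.06008511,  2.32629634, -1.06971947]), 'tvec': array([ 0.36579156, -0.20334572,  1.42884348])}
top {'fx': 362.43237003202233, 'fy': 362.43237003202233, 'cx': 253.27784268756292, 'cy': 192.69340774715445, 'k1': 0.03127346591045783, 'rvec': array([ 2.19702552, -1.98991113,  0.23959629]), 'tvec': array([-0.05146935,  0.61394221,  0.99951348])}
wrist {'fx': 321.38652742679443, 'fy': 321.38652742679443, 'cx': 255.86835991805305, 'cy': 190.21360856952035, 'k1': -0.02585091235042505, 'rvec': array([-2.26615999, -1.782951  , -0.27810207]), 'tvec': array([-0.67393   , -0.03919655,  0.38024251])}
```

View pics/a_top.png

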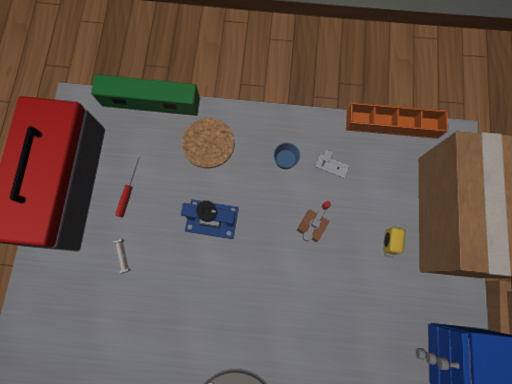

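View pics/a_scene.png

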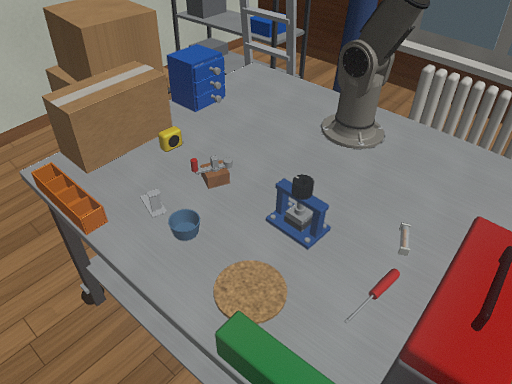

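View pics/a_wrist.png

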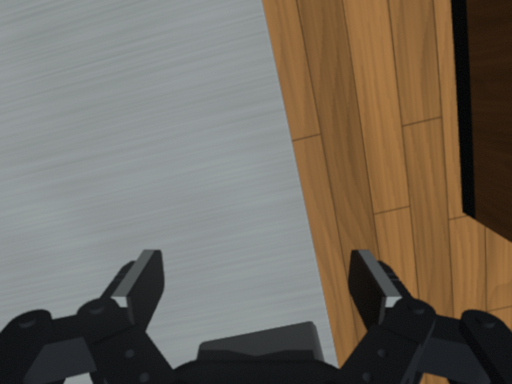

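The top view shows the vice knob at about (207,211), the block and key at (314,225), the red handle at (326,205), and the white mark at about (213,212). Next I'll turn these into world positions.

```bash
cat > h.py <<'E'
import numpy as np,cv2
def cam(c):
    K=np.array([[float(c['fx']),0,float(c['cx'])],[0,float(c['fy']),float(c['cy'])],[0,0,1]]);D=np.array([float(c['k1']),0,0,0,0])
    R=cv2.Rodrigues(np.array(c['rvec'],float))[0];t=np.array(c['tvec'],float)
    return K,D,R,t
def ray(c,px):
    K,D,R,t=cam(c)
    u=cv2.undistortPoints(np.array(px,float).reshape(-1,1,2),K,D).reshape(-1,2)
    d=np.c_[u,np.ones(len(u))]@R   # R^T d
    return -R.T@t,d
def onplane(c,px,z):
    o,d=ray(c,px); s=(z-o[2])/d[:,2]; return o+d*s[:,None]
def project(c,P):
    K,D,R,t=cam(c)
    return cv2.projectPoints(np.array(P,float).reshape(-1,1,3),np.array(c['rvec'],float),t,K,D)[0].reshape(-1,2)
def cloud(c,d):
    K,D,R,t=cam(c);h,w=d.shape
    g=np.stack(np.meshgrid(np.arange(w),np.arange(h)),-1).reshape(-1,1,2).astype(float)
    u=cv2.undistortPoints(g,K,D).reshape(-1,2)
    P=(np.c_[u,np.ones(len(u))]*d.reshape(-1,1)-t)@R
    P[d.ravel()<=0]=np.nan
    return P.reshape(h,w,3)
def quat(R):
    from scipy.spatial.transform import Rotation as Ro
    q=Ro.from_matrix(R).as_quat();return q[[3,0,1,2]]
def down(a):
    """tool z down, jaw (y) axis at world angle a"""
    y=np.array([np.cos(a),np.sin(a),0]);z=np.array([0,0,-1.]);x=np.cross(y,z)
    return quat(np.c_[x,y,z])
E
python3 - <<'E'
from h import *
c=np.load('pics/a_top.npz')
for n,p,z in [('knob',(207,211),.158),('handle',(326,205),.12),('block',(314,225),.042),('trivet',(208,143),.012),('ram',(287,156),.045),('brk',(333,164),.0),('tape',(395,241),.068),('drv',(128,185),.01),('tube',(121,256),.02)]:
    print(n,onplane(c,[p],z)[0].round(3))
P=cloud(c,c['d'])
for p in [(207,211),(326,205),(314,225),(160,95)]: print(p,P[p[1],p[0]].round(3))
im=c['p'];cv2.imwrite('pics/b1.png',cv2.resize(im[185:250,170:340],None,fx=4.7,fy=4.7,interpolation=cv2.INTER_CUBIC))
E
```

```text
knob [0.533 0.126 0.158]
handle [ 0.59  -0.197  0.12 ]
block [ 0.543 -0.18   0.042]
trivet [0.78  0.172 0.012]
ram [ 0.749 -0.083  0.045]
brk [ 0.753 -0.236  0.   ]
tape [ 0.516 -0.409  0.068]
drv [0.616 0.403 0.01 ]
tube [0.398 0.381 0.02 ]
(207, 211) [0.538 0.13  0.128]
(326, 205) [ 0.595 -0.202  0.097]
(314, 225) [ 0.536 -0.173  0.081]
(160, 95) [0.89  0.325 0.091]
```

View pics/b1.png

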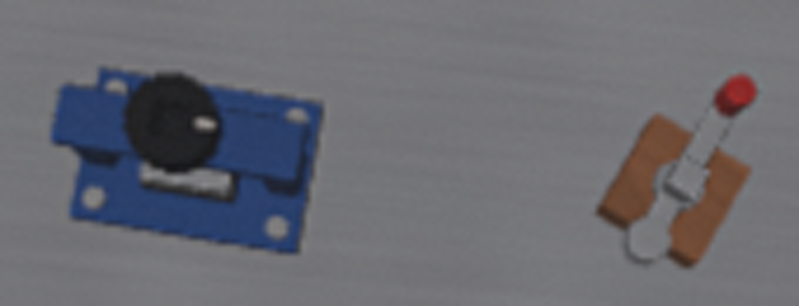

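```bash
python3 - <<'E'
from cell import env,kin,camera,calibration
from h import *
from scipy.spatial.transform import Rotation as Ro
s=env.get_state();q=s['orientation'];Rt=Ro.from_quat(np.r_[q[1:],q[0]]).as_matrix()
K,D,R,t=cam(calibration('wrist'));C=-R.T@t
print('cam in tool',Rt.T@(C-s['tcp_pos']),'axis in tool',Rt.T@R[2], 'img right in tool',Rt.T@R[0])
print(Rt.round(2))
ct=calibration('top');print(project(ct,[s['tcp_pos']]))
E
```

```text
cam in tool [ 0.07907134 -0.00040617 -0.07008449] axis in tool [-3.05858544e-01  2.33248218e-04  9.52076938e-01] img right in tool [ 8.97628006e-05  9.99999973e-01 -2.16152165e-04]
[[-0.97  0.24 -0.  ]
 [ 0.24  0.97 -0.  ]
 [-0.   -0.   -1.  ]]
[[-88.26323461 355.26667081]]
```

```bash
python3 - <<'E'
from cell import env,kin,camera,calibration
from h import *
t=np.load('pics/a_top.npz');P=cloud(t,t['d']);print('toolbox max z',np.nanmax(P[100:250,0:105,2]), 'min x',np.nanmin(P[100:250,0:80,0][P[100:250,0:80,2]>.05]))
def snap(n):
    c=calibration('wrist');p,d=camera('wrist');cv2.imwrite(f"pics/{n}.png",p);np.savez(f"pics/{n}.npz",p=p,d=d,**{k:np.array(v) for k,v in c.items()})
s=env.get_state()
env.movel([s['tcp_pos'][0],s['tcp_pos'][1],.40],velocity=.25)
a=np.radians(65)
env.reach([.533,.126,.36],down(a)); snap('w_knob')
env.reach([.545,-.18,.28],down(a)); snap('w_key')
s=env.get_state();print(s['time'],s['tcp_pos'],s['force'])
E
```

```text
toolbox max z 0.23851371923655187 min x 0.39969206350718817
4.3083 [ 0.54588785 -0.17807839  0.28017822] [-0.21331342  1.40500325  0.74850172]
```

View pics/w_knob.png

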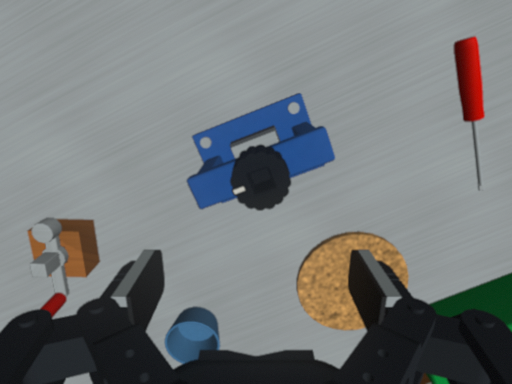

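View pics/w_key.png

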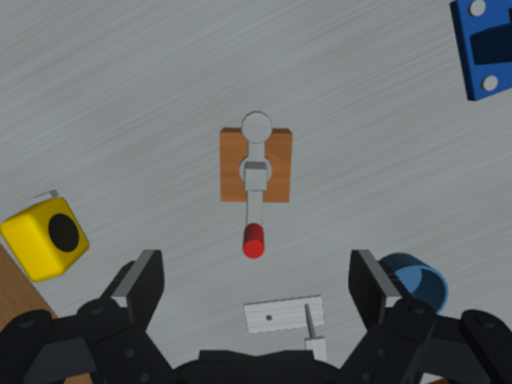

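```bash
python3 - <<'E'
from cell import env,kin,camera,calibration
from h import *
s=env.get_state();print(s['tcp_pos'],s['joint_velocities'].round(4))
k=cv2.imread('pics/w_key.png')[95:275,200:320];cv2.imwrite('pics/z_key.png',cv2.resize(k,None,fx=3.3,fy=3.3,interpolation=cv2.INTER_CUBIC))
k=cv2.imread('pics/w_knob.png')[130:220,200:320];k=cv2.convertScaleAbs(k,alpha=2.2,beta=0);cv2.imwrite('pics/z_knob.png',cv2.resize(k,None,fx=6,fy=6,interpolation=cv2.INTER_CUBIC))
E
```

```text
[ 0.54588785 -0.17807839  0.28017822] [-0.004  -0.0014 -0.0003  0.0009  0.0018 -0.0019  0.002 ]
```

View pics/z_key.png

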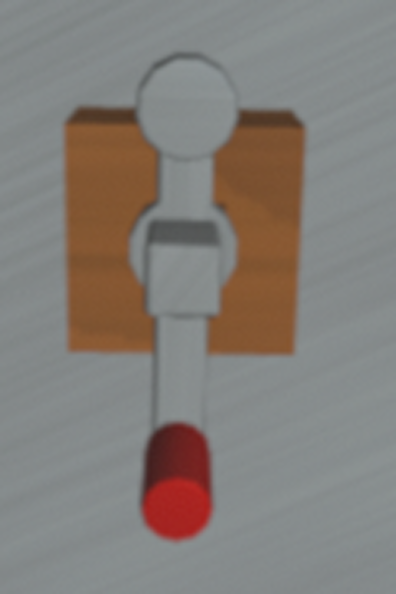

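View pics/z_knob.png

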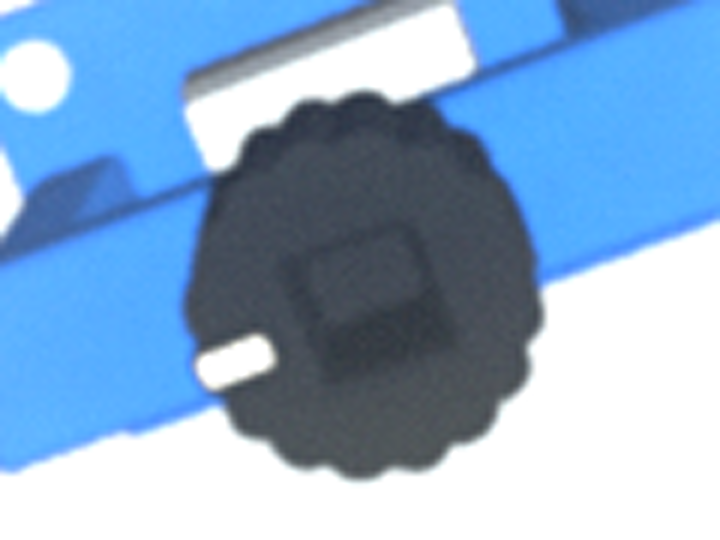

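```bash
python3 - <<'E'
from h import *
k=np.load('pics/w_key.npz');n=np.load('pics/w_knob.npz')
fk=lambda p:(np.array(p)+.5)/3.3-.5+[200,95]
fn=lambda p:(np.array(p)+.5)/6-.5+[200,130]
P=onplane(k,fk([(149,243),(219,243),(219,317),(146,314)]),.084);print('post',P.mean(0),[np.linalg.norm(P[i]-P[(i+1)%4]) for i in range(4)])
H=onplane(k,fk([(177,508)]),.093)[0];C=onplane(k,fk([(187,106)]),.064)[0];S=P.mean(0)
# red top / refined by mask
hsv=cv2.cvtColor(k['p'],cv2.COLOR_BGR2HSV)
print('H',H,'C',C)
for a,b in((S,H),(C,S),(C,H)):v=b-a;print(np.degrees(np.arctan2(v[1],v[0])),np.hypot(v[0],v[1]))
Q=onplane(n,fn([(283,268),(418,225),(458,335),(325,382)]),.158);M=onplane(n,fn([(235,362)]),.158)[0]
print('socket',Q.mean(0),[np.linalg.norm(Q[i]-Q[(i+1)%4]) for i in range(4)])
for i in range(4):v=Q[(i+1)%4]-Q[i];print(np.degrees(np.arctan2(v[1],v[0])))
v=M-Q.mean(0);print('mark',M,np.degrees(np.arctan2(v[1],v[0])),np.linalg.norm(v))
B=onplane(k,fk([(66,126),(303,126),(295,353),(69,351)]),.042);print('block',B.mean(0),[np.linalg.norm(B[i]-B[(i+1)%4]) for i in range(4)])
for i in range(4):v=B[(i+1)%4]-B[i];print(np.degrees(np.arctan2(v[1],v[0])))
# knob depth seen from both: top camera mark
t=np.load('pics/a_top.npz');print(project(t,[Q.mean(0),S]))
E
```

```text
post [ 0.54246651 -0.17778205  0.084     ] [np.float64(0.018059211973328146), np.float64(0.020063890697557415), np.float64(0.019262046176759015), np.float64(0.019255968823270606)]
H [ 0.59769276 -0.20527979  0.093     ] C [ 0.50437546 -0.15901537  0.064     ]
-26.469196808455635 0.06169331153260128
-26.2285231120345 0.04246311579325804
-26.371077546732945 0.10415620543179457
socket [0.53390597 0.13178757 0.158     ] [np.float64(0.02063854142266374), np.float64(0.017740480374316504), np.float64(0.02094175575896562), np.float64(0.01854472700803635)]
83.30014403174087
-4.729482120228435
-94.47788792992485
174.29658225234786
mark [0.53368367 0.10974694 0.158     ] -90.57785185500067 0.02204175842410284
block [ 0.5428868  -0.17802344  0.042     ] [np.float64(0.06848294516101074), np.float64(0.06968908999464299), np.float64(0.06977466428263311), np.float64(0.0690309723200797)]
65.12385107904997
-24.97979090433446
-115.42838230077257
153.94970060129717
[[204.96636298 210.55975527]
 [315.79828067 222.89892382]]
```

```bash
cat >> h.py <<'E'
def snap(n):
    from cell import camera,calibration
    c=calibration('wrist');p,d=camera('wrist');cv2.imwrite(f"pics/{n}.png",p);np.savez(f"pics/{n}.npz",p=p,d=d,**{k:np.array(v) for k,v in c.items()})
E
python3 - <<'E'
from cell import env
from h import *
env.reach([.606,.098,.275],down(np.radians(65)));env.dwell(.2); snap('w_knob2')
s=env.get_state();print(s['time'],s['tcp_pos'],s['force'])
c=np.load('pics/w_knob2.npz');u=project(c,[[.534,.132,.158]])[0];print(u)
x0,y0=int(u[0])-60,max(0,int(u[1])-50);print(x0,y0)
k=cv2.convertScaleAbs(c['p'][y0:y0+100,x0:x0+120],alpha=2.2);cv2.imwrite('pics/z_knob2.png',cv2.resize(k,None,fx=6,fy=6,interpolation=cv2.INTER_CUBIC))
E
```

```text
5.6583 [0.60609334 0.09637373 0.27521793] [-0.88997221  0.83377642 -0.21076831]
[260.28226161  84.1195914 ]
200 34
```

View pics/z_knob2.png

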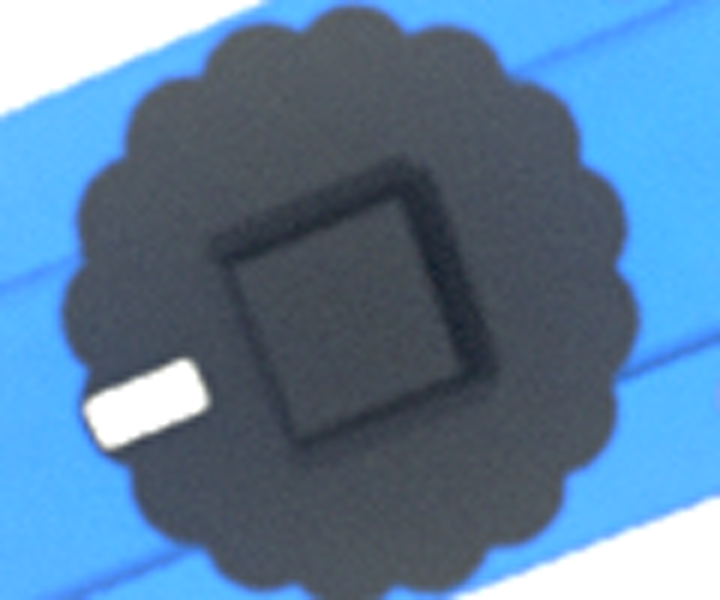

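```bash
python3 - <<'E'
from h import *
c=np.load('pics/w_knob2.npz')
f=lambda p:(np.array(p)+.5)/6-.5+[200,34]
C=onplane(c,f([(351,305)]),.158)[0];M=onplane(c,f([(147,404)]),.158)[0]
Q=onplane(c,f([(212,240),(408,158),(495,372),(298,455)]),.158)
F=onplane(c,f([(230,262),(400,195),(462,368),(300,440)]),.125)
m=onplane(c,f([(84,408),(185,360),(208,403),(110,450)]),.158)
print(C,Q.mean(0),F.mean(0))
def an(a,b):v=b-a;return np.degrees(np.arctan2(v[1],v[0])),np.linalg.norm(v)
for X in(Q,F,m):print([np.round(an(X[i],X[(i+1)%4]),4) for i in range(4)])
print('mark',an(C,M))
# knob outline
hsv=cv2.cvtColor(c['p'],cv2.COLOR_BGR2HSV)
E
```

```text
[0.53362386 0.13082904 0.158     ] [0.5339585 0.1309115 0.158    ] [0.53452457 0.13028914 0.125     ]
[array([8.62886e+01, 1.92000e-02]), array([-1.1719,  0.0205]), array([-9.28648e+01,  1.99000e-02]), array([1.768231e+02, 2.070000e-02])]
[array([8.52295e+01, 1.95000e-02]), array([-3.8381,  0.0192]), array([-9.18197e+01,  1.94000e-02]), array([1.765416e+02, 2.020000e-02])]
[array([8.9087e+01, 1.0500e-02]), array([2.8764, 0.0044]), array([-9.05414e+01,  1.03000e-02]), array([-1.741828e+02,  4.500000e-03])]
mark (np.float64(-90.33027487092725), np.float64(0.02107837066054926))
```

```bash
python3 - <<'E'
from cell import env
from h import *
q=down(np.radians(63.6))
env.grip(.06,60)
env.reach([.5425,-.1778,.24],q)
s=env.get_state();print(s['time'],s['tcp_pos'])
print(env.movel([.5425,-.1778,.129],velocity=.12,stop_force=12))
s=env.get_state();print(s['time'],s['tcp_pos'],s['force'])
snap('w_g0')
env.grip(.0,60)
s=env.get_state();print(s['time'],s['tcp_pos'],s['force'],s['opening'])
print(env.movel([.5425,-.1778,.16],velocity=.08))
s=env.get_state();print(s['time'],s['tcp_pos'],s['force'],s['opening'])
env.movel([.5425,-.1778,.32],velocity=.15)
env.dwell(.2)
s=env.get_state();print(s['time'],s['tcp_pos'],s['force'],s['torque'],s['opening'])
snap('w_g1')
E
```

```text
7.1333 [ 0.5434753  -0.17609191  0.2400069 ]
False
8.2083 [ 0.54298315 -0.17800733  0.12967346] [-0.05490922  0.30450409 -0.35842969]
8.7 [ 0.542785   -0.17785399  0.1295212 ] [-1.44245514  1.61186115  6.52628297] 0.019058488463339296
False
9.2417 [ 0.54238822 -0.17755475  0.16021357] [-0.09003383 -0.34304133 -4.25487189] 0.01907109045297459
10.6583 [ 0.54221284 -0.17771871  0.31924014] [-0.83103346 -0.08998081 -4.40687031] [-0.01325887 -0.0141014   0.02863179] 0.018773195500780823
```

View pics/w_g1.png

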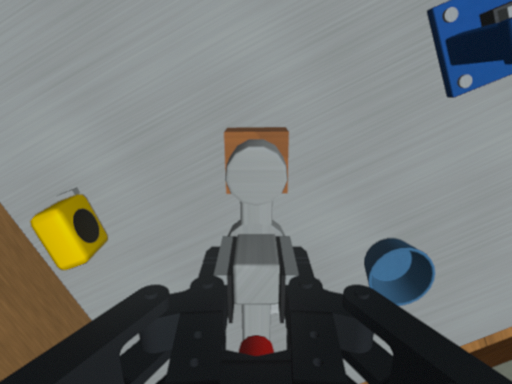

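The key is lifted and square in the jaws, with the counterweight disc at about (257,171). I'll measure its offset in the grip, then move over the socket.

```bash
python3 - <<'E'
from h import *
c=np.load('pics/w_g1.npz');k=c['p'][120:340,200:320]
cv2.imwrite('pics/z_g1.png',cv2.resize(k,None,fx=2.7,fy=2.7,interpolation=cv2.INTER_CUBIC))
t=np.array([.54221,-.17772,.31924]);zc=t[2]-.065
C=onplane(c,[(257,170)],zc)[0]
L,R=onplane(c,[(225.5,172),(289,172)],zc);print(C,np.linalg.norm(L-R))
a=np.radians(-26.4);ux=np.array([np.cos(a),np.sin(a)]);uy=np.array([-ux[1],ux[0]])
d=(C-t)[:2];print('along x',d@ux,'(expect -.042) y',d@uy)
E
```

```text
[ 0.50204175 -0.1578327   0.25424   ] 0.027551614981038697
along x -0.04482177049723719 (expect -.042) y -4.692691883316502e-05
```

View pics/z_g1.png

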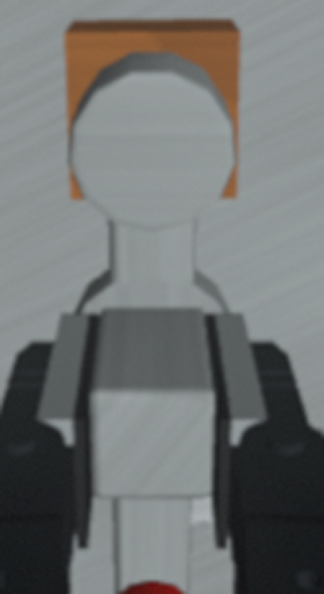

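```bash
python3 - <<'E'
from cell import env
from h import *
q=down(np.radians(88.))
env.reach([.5338,.1309,.32],q)
env.movel([.5338,.1309,.285],velocity=.1,rot=q);env.dwell(.3)
s=env.get_state();print(s['time'],s['tcp_pos'],s['force'],s['torque'])
r=env.movel([.5338,.1309,.2445],velocity=.04,stop_force=12)
s=env.get_state();print(r,s['time'],s['tcp_pos'],s['force'],s['torque'])
snap('w_i0')
E
```

```text
12.6917 [0.5340569  0.13096893 0.28551227] [-0.21827077 -0.4893813  -5.36889735] [-0.00894491  0.0074182   0.0278435 ]
True 13.6417 [0.53411153 0.13084016 0.24548129] [-0.97217687 -0.28944145  4.42427421] [-0.00676559  0.25503094 -0.00589867]
```

View pics/w_i0.png

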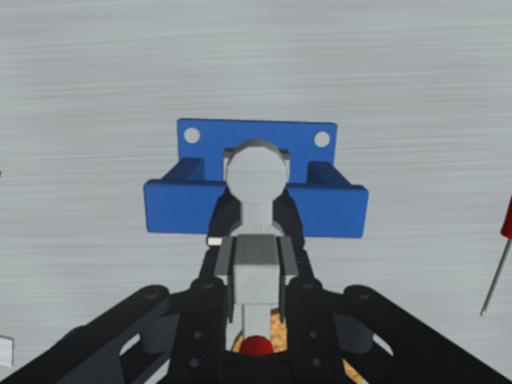

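```bash
python3 - <<'E'
from cell import env
from h import *
env.grip(.06,60)
s=env.get_state();print(s['time'],s['tcp_pos'],s['force'],s['opening'])
p=s['tcp_pos']
env.movel([p[0],p[1],.335],velocity=.15)
env.movel([.596,.1288,.335],velocity=.15);env.dwell(.15)
s=env.get_state();print(s['time'],s['tcp_pos'],s['force'])
snap('w_h')
E
```

```text
14.1667 [0.53333144 0.13062325 0.24421955] [ 1.03301701  1.08641785 -0.46716979] 0.06013264368911191
15.6417 [0.59508209 0.12886378 0.33481533] [ 0.94466683 -0.15230317 -0.43847729]
```

View pics/w_h.png

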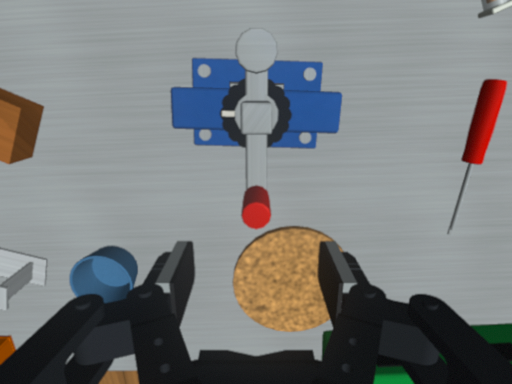

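```bash
python3 - <<'E'
from h import *
c=np.load('pics/w_h.npz');k=c['p'][20:240,200:320]
cv2.imwrite('pics/z_h.png',cv2.resize(k,None,fx=2.7,fy=2.7,interpolation=cv2.INTER_CUBIC))
E
```

```text
(no output)
```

View pics/z_h.png

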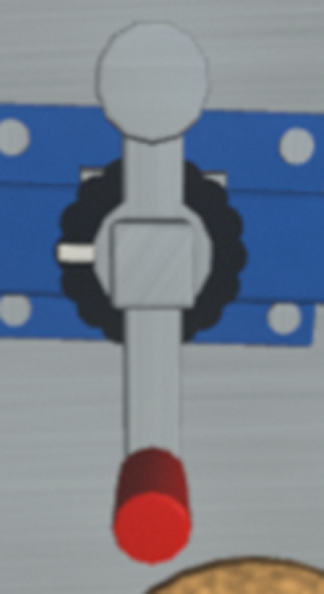

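```bash
python3 - <<'E'
from h import *
c=np.load('pics/w_h.npz')
f=lambda p:(np.array(p)+.5)/2.7-.5+[200,20]
H=onplane(c,f([(152,527)]),.209)[0];S=onplane(c,f([(153,264)]),.200)[0];C=onplane(c,f([(152.5,82)]),.180)[0]
print(H,S,C)
for a,b in((S,H),(C,S),(C,H)):v=b-a;print(np.degrees(np.arctan2(v[1],v[0])),np.hypot(v[0],v[1]))
# depth of shoulder/arm & knob edge
E
```

```text
[0.59556631 0.12856819 0.209     ] [0.53374445 0.13093317 0.2       ] [0.49255039 0.13223488 0.18      ]
-2.190769919576507 0.06186707961767638
-1.8099107127286875 0.04121462158886579
-2.038493094446231 0.10308115471610814
```

```bash
cat > crank.py <<'E'
from cell import env
from h import *
C=np.array([.5337,.1309]);R=.062
def st(C=C):
    s=env.get_state();p=s['tcp_pos'];a=np.arctan2(p[1]-C[1],p[0]-C[0]);f=s['force']
    ft=f[:2]@[-np.sin(a),np.cos(a)];fr=f[:2]@[np.cos(a),np.sin(a)]
    return s['time'],a,np.hypot(*(p[:2]-C)),p[2],ft,fr,f[2],s['opening']
def to(a,z,v,stop=None,rr=R):
    return env.movel([C[0]+rr*np.cos(a),C[1]+rr*np.sin(a),z],velocity=v,stop_force=stop)
E
python3 - <<'E'
from crank import *
np.set_printoptions(precision=4,suppress=True)
env.grip(.045,50)
env.movel([.5956,.1286,.335],velocity=.1)
print(env.movel([.5956,.1286,.2455],velocity=.12,stop_force=12))
print(np.array(st()))
env.grip(0,60)
print(np.array(st()))
a=np.radians(-2.1)
for i in range(3):
    a-=np.radians(10);r=to(a,.2453,.1,15);print(r,np.degrees(a),np.array(st()))
    if r:break
snap('w_c0')
E
```

```text
False
[17.1333 -0.0372  0.0625  0.2462 -0.3889  0.8856  0.3072  0.045 ]
[17.4833 -0.0359  0.0625  0.2464 -0.1401  0.585   2.6865  0.0182]
False -12.1 [17.7417 -0.2232  0.0629  0.2462 -0.9451  1.4966  5.8954  0.0186]
False -22.099999999999998 [18.     -0.3938  0.063   0.2461 -1.2285  1.8863  5.4796  0.0184]
False -32.1 [18.2583 -0.5667  0.063   0.2461 -1.3445  2.5587  7.0157  0.0181]
```

View pics/w_c0.png

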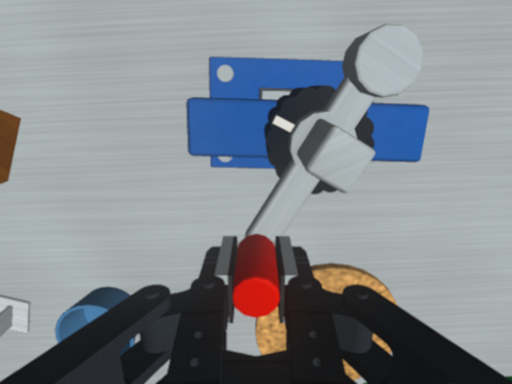

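The key and white mark turn together with the crank. I'll continue clockwise until the stop.

```bash
python3 - <<'E'
from crank import *
np.set_printoptions(precision=4,suppress=True)
a=np.radians(-32.1);i=0
while a>np.radians(-2.1)-6.1:
    a-=np.radians(10);r=to(a,.2453,.12,12);s=np.array(st());i+=1
    if i%4==0 or abs(s[4])>5: print(r,round(np.degrees(a),1),round(np.degrees(s[1]),2),s)
    if r or abs(s[4])>9:break
print(r,np.degrees(a),s)
env.dwell(.15);print(np.array(st()))
snap('w_c1')
E
```

```text
False -72.1 -72.23 [19.3083 -1.2607  0.0628  0.246  -0.9043  2.3397  8.2065  0.0184]
False -112.1 -112.25 [20.3083 -1.9591  0.0622  0.2459 -2.0808  2.5629 10.123   0.0185]
False -152.1 -152.78 [21.3083 -2.6666  0.0617  0.2459 -1.393   1.9489  9.6974  0.0185]
False -192.1 166.86 [22.3083  2.9122  0.0616  0.2458 -0.2191  0.4887  6.4924  0.0182]
False -232.1 127.01 [23.3083  2.2167  0.0617  0.2458 -1.2899 -0.8115  7.2025  0.0187]
False -272.1 87.13 [24.3083  1.5207  0.0621  0.2458 -1.1604 -0.1566  7.6475  0.0184]
False -292.1 73.86 [24.8083  1.2891  0.0631  0.2447 22.6248 -0.2205 21.9704  0.0182]
False -292.09999999999985 [24.8083  1.2891  0.0631  0.2447 22.6248 -0.2205 21.9704  0.0182]
[24.9583  1.2907  0.0631  0.2447 21.5849 -0.4854 20.6391  0.0186]
```

View pics/w_c1.png

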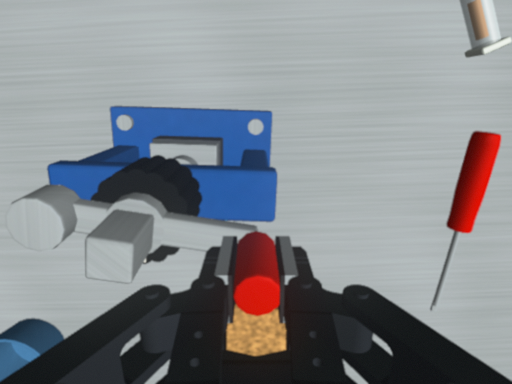

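The stop is clear: 22 N tangential at handle angle 73.9°, after 284° of clockwise travel. Next I'll back off two turns plus about 8° of socket play.

```bash
python3 - <<'E'
from crank import *
np.set_printoptions(precision=4,suppress=True)
a0=np.radians(73.9);env.dwell(.1)
tgt=a0+4*np.pi+.13
N=60;prev=a0;tot=0;last=st()[1]
for i in range(1,N+1):
    a=a0+(tgt-a0)*i/N
    r=to(a,.2453,.13,25);s=np.array(st());d=(s[1]-last+np.pi)%(2*np.pi)-np.pi;tot+=d;last=s[1]
    if i%5==0: print(i,r,round(np.degrees(a)%360,1),round(tot,3),s)
    if r or abs(s[4])>15 or s[3]>.250:print('STOP',i,s);break
env.dwell(.3);s=np.array(st());print('end',np.degrees(s[1]),tot+s[1]-last,s)
snap('w_e')
E
```

```text
STOP 1 [25.3167  1.4885  0.0625  0.2458 -0.3901 -0.1712  4.771   0.0185]
end 83.71713779685466 0.17006004868677094 [25.6167  1.4611  0.0626  0.2458  1.0512  1.7226  4.8885  0.0186]
```

View pics/w_e.png

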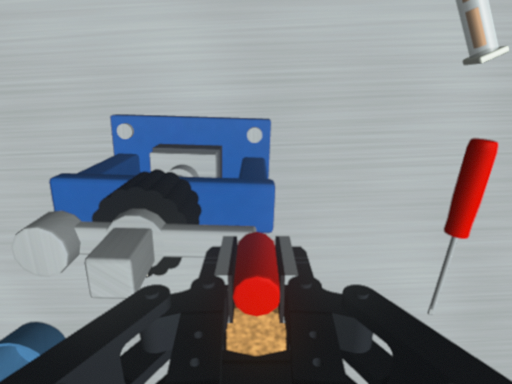

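Only the release of the load tripped the force guard. Continuing.

```bash
python3 - <<'E'
from crank import *
np.set_printoptions(precision=4,suppress=True)
a0=np.radians(73.9);tgt=a0+4*np.pi+.13
last=st()[1];tot=last-a0
N=59;b=np.radians(86.1)
for i in range(1,N+1):
    a=b+(tgt-b)*i/N
    r=to(a,.2453,.13,20);s=np.array(st());d=(s[1]-last+np.pi)%(2*np.pi)-np.pi;tot+=d;last=s[1]
    if i%5==0: print(i,r,round(np.degrees(a)%360,1),round(tot,3),s)
    if r or abs(s[4])>12 or s[3]>.250:print('STOP',i,s);break
env.dwell(.3);s=np.array(st());print('end',np.degrees(s[1]),tot+s[1]-last,s)
snap('w_e2')
E
```

```text
5 False 146.7 1.279 [26.9417  2.5688  0.0606  0.246  -0.3343 -2.9685  6.1077  0.0185]
10 False 207.3 2.343 [28.1917 -2.6504  0.061   0.246   2.0395 -2.0341  8.0893  0.0183]
15 False 267.9 3.398 [29.4417 -1.595   0.0625  0.2458  0.627   1.258   9.1033  0.0186]
20 False 328.6 4.445 [30.6917 -0.5486  0.0637  0.2457  1.1507  4.7214  3.9581  0.0182]
25 False 29.2 5.519 [31.9417  0.5259  0.0634  0.2458  1.7874  6.3166  4.3846  0.0186]
30 False 89.8 6.574 [33.1917  1.5811  0.0619  0.2456  1.3073  1.75    9.215   0.0184]
35 False 150.4 7.639 [34.4417  2.6457  0.0607  0.2459  0.9967 -3.012   8.6413  0.0183]
40 False 211.0 8.694 [35.6917 -2.5822  0.0612  0.246   0.9453 -3.736   7.3699  0.0187]
45 False 271.6 9.739 [36.9417 -1.5377  0.0628  0.2456  0.9335 -0.2378  8.4042  0.0186]
50 False 332.2 10.78 [38.1917 -0.4964  0.0639  0.2456  0.992   6.3679  4.7722  0.0185]
55 False 32.9 11.862 [39.4417  0.5859  0.0633  0.2458  0.7126  6.4343  4.476   0.0187]
end 81.91659208332938 12.706286541002578 [40.7417  1.4297  0.0622  0.2455  1.4405  2.3012  9.1167  0.0186]
```

View pics/w_e2.png

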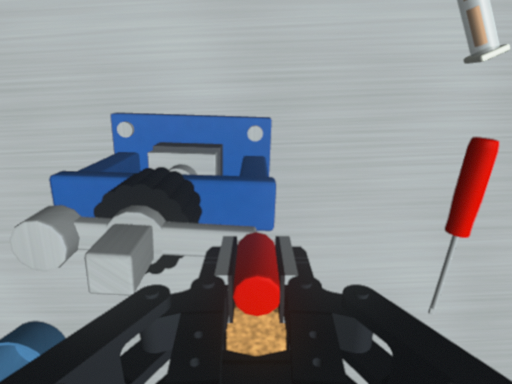

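```bash
python3 - <<'E'
from crank import *
from cell import camera
p,d=camera('scene');cv2.imwrite('pics/s_e.png',cv2.resize(p[100:300,200:400],None,fx=3,fy=3,interpolation=cv2.INTER_CUBIC))
c=np.load('pics/w_e2.npz');P=cloud(c,c['d'])
for n,u in(('post top',(113,275)),('cw top',(38,248)),('shoulder',(135,216)),('arm',(200,234))):print(n,P[u[1],u[0]].round(4))
print(np.array(st()))
E
```

```text
post top [0.5349 0.1333 0.2006]
cw top [0.5317 0.0893 0.1809]
shoulder [0.5217 0.1329 0.1684]
arm [0.5323 0.1644 0.1688]
[4.08417000e+01 1.42976864e+00 6.21323208e-02 2.45477502e-01
 1.58388923e+00 4.86455524e+00 8.92557824e+00 1.88432022e-02]
```

View pics/s_e.png

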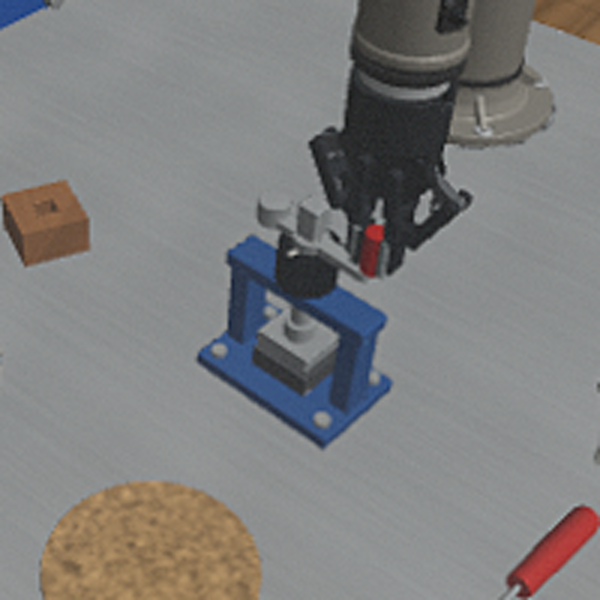

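Depth readings put the post top at 0.2006 m (0.200 m when home) and the shoulder top at 0.1684 m (0.168 m). The key is home and the handle is gripped.

```bash
python3 - <<'E'
from cell import env,job
env.dwell(.2);s=env.get_state();print(s['time'],abs(s['joint_velocities']).max(),s['opening']);job.job_done()
E
```

```text
41.0417 0.001366388030121599 0.0183597811012281
the job is handed in; nothing more can be done
```

I took the key from its block and pushed it fully home in the knob. I cranked it clockwise 284° to the stop and backed it off two turns. I handed the job in at 41 s, still gripping the red handle; it gives no verdict.

- **Stop:** the handle met a firm 22 N tangential reaction, about 1.4 Nm against the screw's 0.1 Nm of friction.
- **Two turns:** the handle turned back 12.71 rad from the stop. Less the roughly 0.14 rad of socket play, that puts the knob at about 12.57 rad. I inferred this from the arm's position and did not read the knob's angle directly.
- **Key home:** depth readings put the post top at 0.2006 m (expected 0.200) and the shoulder top at 0.1684 m (expected 0.168).
- **Grip and rest:** the 60 N grip setting was still on, with the fingers about 18 mm apart on the 20 mm handle, and the arm was still.
- **Other loose things:** I made no contact with them and saw none of them move, but I did not measure their final positions.
- **Guards and disagreements:**
  - The force guard tripped once at the start of the back-off. It was only the load coming off, so I carried on.
  - My angle readings for the socket's sides and its white mark differed by about 3°. I inserted at a value in between, and the key went straight in.

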